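# Register the slide carrier in the corner of the stage plate

### The arm

A 6-joint arm with a two-finger parallel gripper is mounted at the origin on the work surface. World frame = base frame: x ahead of the robot, y to its left, z up, the work surface at z = 0. Lengths are in mm, angles in rad, forces in N, time in s.
With the tool pointing down it reaches from about 350 to 875 mm from the base axis. Payload 4.2 kg.
Tool frame: the origin (TCP) lies at the very end of the fingers, on their centre line; the grasp point (between the pads) lies 19 mm behind it; z points along the fingers, y is the line along which they close (so a half turn about z gives the same grasp; the last joint's range is limited). The gripper opens to 85 mm and grips with 20 to 120 N. Pads are 22 mm wide; open, the fingers measure 114 mm over their backs; the gripper's body (76 mm by 85 mm) begins 54 mm behind the grasp point. The pads swing forward as they close: fully open they stand 13 mm farther back than shut.
Start: joints at [0.259, 0.385, 0.008, 0, -1.194, -0.259], TCP at [624.979, 0.025, 196.512] pointing down, gripper open.
Joint ranges: [-3.14, 3.14], [-1.21, 2.06], [-1.07, 1.41], [-3.16, 2.05], [-2.99, -0.16], [-3.1, 3.1]. Speed limits (rad/s): [2.79, 2.79, 3.14, 3.14, 3.14, 3.14].

### API

Orientations are given as a unit quaternion [x, y, z, w].
In Python, from bench import arm gives the robot as it stands.
- The arm moves only by the tool servo_tool, never from a script. Its argument "rows" is a list that holds one entry, the list of rows, each a list of 7 numbers: the finger opening in mm, from 0 to 85.4, then the shift along the tool's x, y, z in mm, then the turn, a rotation vector about the tool's x, y, z in rad. A call has 1 to 10 rows; each row is the pose to reach, as a shift and turn from the pose commanded when the call began, along the tool's axes at that moment; what a row does not reach only later rows make up. A row lasts 1/8 s, in which the tool goes at most 62.5 mm and 10.7 degrees, less where a joint would pass 70% of its speed; a pose out of reach is approached as far as the arm can. A call with a gripper value outside its range is refused whole. The fingers move at their own pace and stop on an object; the grip force is fixed at half the most. Time passes only in rows, so rows that repeat a pose let the fingers close. It gives the time, the measured TCP pose, the force, the opening and the grip force at its end, in the units of the state.
- arm.read_state(): the state, without advancing time (a new reading comes with each control period).
- arm.get_image(name): name is "scene" or "side" or "wrist"; returns the picture (420x560x3 uint8, red, green, blue); there is no depth.
- arm.camera_params(name): a dict with "intrinsics" (3x3 intrinsics, pixels), "R" (3x3) and "t" (3): a world point X has camera coordinates R X + t. Camera axes: x right, y down, z forward; pixel columns grow to the right and rows downward; lengths in mm; the calibration is good to about 2 mm. A picture is of the moment at which its call begins: read the wrist's pose just before it. camera_params takes no time and is no camera call; for the wrist camera it gives the pose at the moment of the call.
- arm.job_done(): hands the job in; it is judged then, once.
The state is a dict: "clock": time; "joints": joint angles; "joint_vel": joint speeds; "joint_efforts": joint torques, N m; "position": TCP position; "ee_rot": TCP orientation; "contact_force": force on the tool from outside, world axes, zero at the start; "wrist_torque": the same for the moment, N m; "gripper_width": finger opening in mm; "grasp_force": force on a finger pad.
Only numpy, scipy, OpenCV 4.12 (cv2) and the standard library are available. Lean on these libraries where they do the work, as an engineer would, in place of code of your own. Each camera call takes 0.05 s, during which the arm holds its last target. There are 200 camera calls.

### The job

Pick up the aluminium slide carrier by its black grip rib and set it flat on the grey registration plate, with its blue end facing the brass fence. Press it gently into the corner so that it is flush against the aluminium fence and the brass fence at the same time, and finish while still holding it pressed there with a light push on both fences: do not let go. Leave the objective, the oil bottle and the filter cube where they stand.

Things in the scene. Friction and masses are not known exactly. Their poses are not given: they have to be found in the camera images.
- carrier: The loose slide carrier, 0.28 to 0.46 kg: an aluminium block 110 (x) x 80 (y) x 16 (z) mm that carries two glass slides (fixed in it), with a black upright grip rib on the middle of its top, 60 mm long (along x), 16 mm thick (along y), from 16 to 56 mm above the underside. Its +x end is blue. Origin: centre of its underside; z up. It starts flat on the bench, its x axis pointing within 70 degrees of straight away from the robot.
- carrier_grip (a point): Where to grasp the carrier: centre of its rib, 42 mm above the carrier's underside, so 26 mm above the block's top and 14 mm under the rib's top; axes as the carrier's (fingers close along y).
- blue_end (a point): Middle of the top edge of the carrier's blue end: 55 mm along +x from the carrier's centre, 16 mm above its underside.
- plate: The grey registration plate, screwed to the bench, 200 (x) x 170 (y) x 12 (z) mm. Origin: centre of its underside, on the bench; z up. Two low straight fences stand on its +y and +x edges and meet in a right-angled corner. Open elsewhere. Its x axis points away from the robot to within 25 degrees. The carrier belongs with its x axis along the plate's x axis; pressed home, its centre is at x = +30, y = +30 mm of the plate.
- fence_long: Aluminium fence along the plate's +y edge, 185 (x) x 15 (y) x 14 (z) mm, rigid; its top is 14 mm above the plate's top, 26 mm above the bench. Origin: centre of its underside. Its inner face (towards the plate's -y) lies at y = +70 mm of the plate. One long side of the carrier goes against it.
- fence_short: Brass fence along the plate's +x edge, 15 (x) x 170 (y) x 14 (z) mm, rigid, same height. Origin: centre of its underside. Its inner face (towards the plate's -x) lies at x = +85 mm of the plate. The carrier's blue end goes against it.
- corner (a point): The inside corner where both fences' inner faces meet, on the plate's top: x = +85, y = +70, z = +12 mm of the plate; axes as the plate's. Plate, fences and carrier are smooth (friction coefficient 0.2 to 0.3 between them): pressing hard down or on one fence holds the carrier back a little on its way to the other.
- objective_mid (a point): Bystander: grey metal microscope objective standing upright, 34 mm diameter, 50 mm high; the point is at its centre.
- oil_mid (a point): Bystander: small amber immersion-oil bottle, 32 mm diameter, 65 mm high; the point is at its centre.
- cube_mid (a point): Bystander: dark blue-grey filter cube of 36 mm with a green round window on top; the point is at its centre.
There are look-alikes about, which are no part of the job. Several things look just like the carrier: the one meant starts farthest from the robot's base.

How it is judged (in metres and radians):
On the way:
1. the carrier is picked up: its underside more than 25 mm above the bench, held by the fingers (height (world z) of carrier above 0.025 m and contact force between the fingers and carrier above 1 N), for 0.2 s.
At the end, for the whole second after the job is handed in: The carrier lies flat on the plate (3 mm, 2 degrees), blue end to the brass fence, square within 2 degrees and within 3 mm of its home in the corner, pressing on each fence with more than 1 N, at rest, with the fingers still on it (contact force between carrier and fence_long above 1 N and contact force between carrier and fence_short above 1 N and contact force between the fingers and carrier above 1 N and x of carrier in the frame of plate between 0.027 and 0.033 m and y of carrier in the frame of plate between 0.027 and 0.033 m and z of carrier in the frame of plate between 0.009 and 0.015 m and x of blue_end in the frame of plate above 0.08 m and angle between the x axis of carrier and the x axis of plate, either way round below 0.035 rad and angle between carrier's own z axis and vertical below 0.035 rad and linear speed of carrier below 0.01 m/s); the arm keeps its last pose, push and grip.
It fails at once if a fence is rammed: more than 40 N between the carrier and either fence (contact force between carrier and fence_long above 40 N or contact force between carrier and fence_short above 40 N).
It fails at once if a bystander is shifted by more than 20 mm or tipped (distance of any of objective_mid, oil_mid, cube_mid from where it was at the start of the episode above 0.02 m or angle between any of objective_mid, oil_mid, cube_mid's own z axis and vertical above 0.4 rad).
It also fails if it takes over 64 s, if anything falls off the work surface, if the arm or the gripper's body presses on something with over 40 N, if the wrist force passes 120 N, or if a joint passes its speed limit or range.

## Working session

There is one attempt and no reset: what is moved stays moved. The work goes in short steps, Python scripts to look and compute and a tool call to move; the robot and the scene stay as the last step left them, time stands still between calls to the robot, and variables do not carry over. Pictures are saved under pics/ and viewed, at most 10 in all, crops included, and the job is handed in when it is done.

Besides the shell and the picture viewer there is one more tool, called after "Emit:" as a command line: name --argument value ..., lists and objects as JSON in quotes. servo_tool: Moves the arm, as the interface text tells. Its arguments: {"type":"object","properties":{"rows":{"type":"array"}},"required":["rows"]}

```bash
mkdir -p pics
cat > h.py <<'E'
import numpy as np, cv2
from scipy.spatial.transform import Rotation as Ro
from bench import arm
def save(name,f):
    cv2.imwrite(f,cv2.cvtColor(arm.get_image(name),cv2.COLOR_RGB2BGR))
def ray(P,u,v,z):
    K,R,t=[np.array(P[k]) for k in("intrinsics","R","t")]
    c=-R.T@t; d=R.T@np.linalg.inv(K)@[u,v,1]
    return c+d*(z-c[2])/d[2]
def proj(P,X):
    K,R,t=[np.array(P[k]) for k in("intrinsics","R","t")]
    p=K@(R@np.array(X)+t); return p[:2]/p[2]
E
python3 - <<'E'
from h import *
import pickle
P={}
for n in("scene","side"):
    P[n]=arm.camera_params(n); save(n,f"pics/{n}0.png"); print(n,-np.array(P[n]["R"]).T@P[n]["t"])
pickle.dump(P,open("P.pkl","wb"))
a,b=[cv2.imread(f"pics/{n}0.png") for n in("scene","side")]
print(arm.read_state())
E
```

```text
scene [ 961.47318295 -590.63496122  618.71832683]
side [338.9015163 796.1387521 758.7480369]
{'clock': 0.1, 'joints': array([ 2.58626921e-01,  3.85494353e-01,  6.76525005e-03, -4.42367603e-04,
       -1.19398522e+00, -2.58580258e-01]), 'joint_vel': array([-0.00120021,  0.00010806,  0.00236219,  0.00125388,  0.00074613,
        0.00018284]), 'joint_efforts': array([-2.41840362e-04, -3.93318665e+01,  1.88929778e+01,  4.19793829e+00,
       -2.58899068e-03, -3.31562532e-06]), 'position': array([6.24415553e+02, 3.43129672e-02, 1.95522147e+02]), 'ee_rot': array([-7.07065249e-01,  7.07147630e-01,  6.59865319e-04, -7.25616834e-04]), 'contact_force': array([ 0.32460505, -0.17483866, -0.11687362]), 'wrist_torque': array([ 0.00115188,  0.02800672, -0.07183274]), 'grasp_force': 0.0, 'gripper_width': 85.7935464831352}
```

View pics/scene0.png

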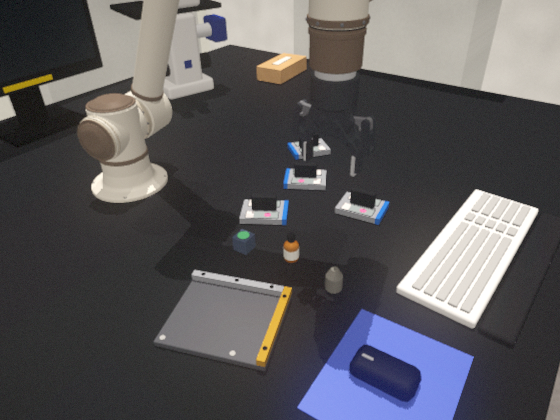

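View pics/side0.png

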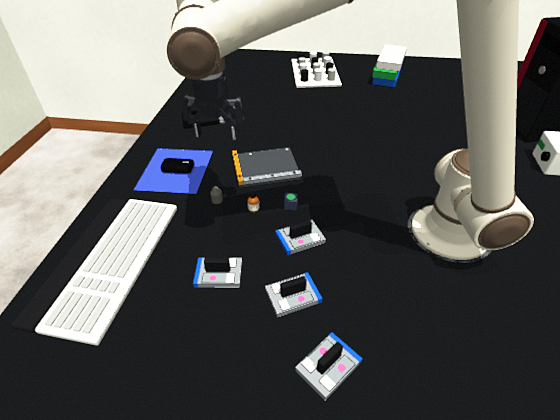

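Scene candidates for the carrier are at (310,148), (306,178), (264,211) and (362,207). In the side view they are at (330,365), (293,294), (300,235) and (218,271). Next I measure their distances and enlarge crops of the likely carrier and the plate.

Run:
```python
from h import *
import pickle
P=pickle.load(open("P.pkl","rb"))
for n,l in(("scene",[(310,148),(306,178),(264,211),(362,207)]),("side",[(330,365),(293,294),(300,235),(218,271)])):
    for p in l:
        X=ray(P[n],*p,16); print(n,p,X.round(),np.hypot(*X[:2]).round())
for nm,p,z in[("obj",(334,290),2),("oil",(291,260),2),("cube",(243,250),2)]: print(nm,ray(P["scene"],*p,z).round())
a=cv2.imread("pics/scene0.png");b=cv2.imread("pics/side0.png")
c1=cv2.resize(a[185:230,325:400],(400,240),interpolation=cv2.INTER_CUBIC)
c2=cv2.resize(b[245:300,180:255],(400,293),interpolation=cv2.INTER_CUBIC)
c3=cv2.resize(a[260:370,150:300],(800,587),interpolation=cv2.INTER_CUBIC)
o=np.zeros((293,800,3),np.uint8);o[:240,:400]=c1;o[:,400:]=c2
cv2.imwrite("pics/c1.png",o);cv2.imwrite("pics/c2.png",c3)
```

```text
scene (310, 148) [315. 421.  16.] 525.0
scene (306, 178) [402. 267.  16.] 483.0
scene (264, 211) [405.  81.  16.] 413.0
scene (362, 207) [589. 228.  16.] 632.0
side (330, 365) [298. 435.  16.] 527.0
side (293, 294) [391. 280.  16.] 481.0
side (300, 235) [397.  91.  16.] 407.0
side (218, 271) [580. 241.  16.] 629.0
obj [670. -38.   2.]
oil [551. -14.   2.]
cube [447. -47.   2.]
```

View pics/c1.png

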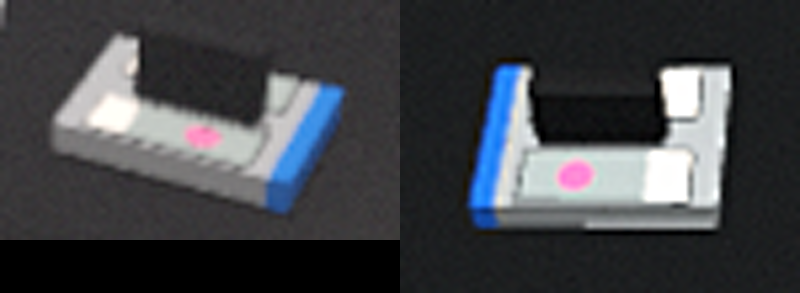

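View pics/c2.png

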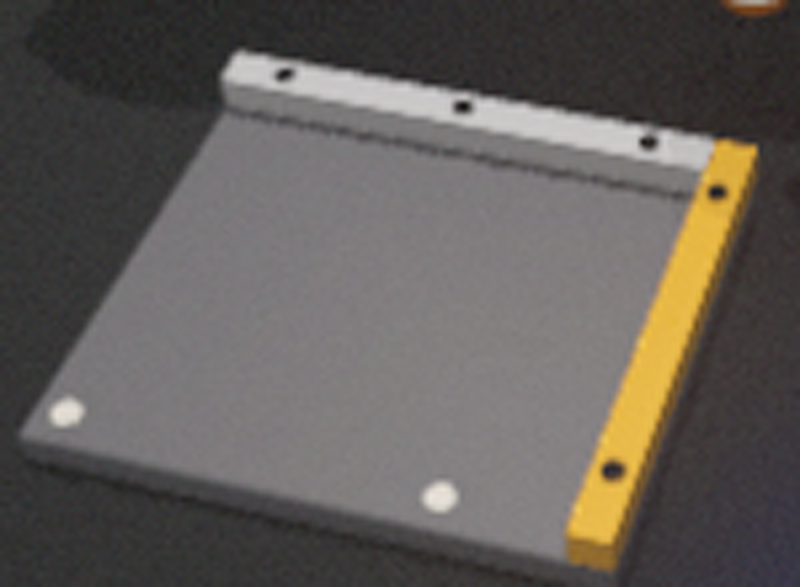

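The crops show the chosen carrier, farthest from the base at 632 mm, with its blue end away from the robot. They also show clear plate and fence corners. I'll fit both poses.

```bash
cat >> h.py <<'E'
from scipy.optimize import least_squares
def fit(obs,x0):  # obs: (P,uv,local xyz) ; pose x,y,th
    def f(p):
        R=Ro.from_euler('z',p[2]).as_matrix()
        return np.concatenate([proj(P,R@np.array(l)+[p[0],p[1],0])-uv for P,uv,l in obs])
    s=least_squares(f,x0,x_scale=[1,1,.01],loss='soft_l1'); return s.x,f(s.x).reshape(-1,2)
E
python3 - <<'E'
from h import *
import pickle
P=pickle.load(open("P.pkl","rb")); s=16/3
def m(U,V,ox,oy): return np.array([(U+.5)/s-.5+ox,(V+.5)/s-.5+oy])
S,D=P["scene"],P["side"]
c=[(S,m(118,37,325,185),(-55,40,16)),(S,m(52,128,325,185),(-55,-40,16)),(S,m(268,183,325,185),(55,-40,16)),(S,m(343,88,325,185),(55,40,16)),
(D,m(98,67,180,245),(55,-40,16)),(D,m(72,207,180,245),(55,40,16)),(D,m(318,207,180,245),(-55,40,16)),(D,m(330,67,180,245),(-55,-40,16))]
for nm,o in(("both",c),("scene",c[:4]),("side",c[4:])):
    x,r=fit(o,[585,235,0]);print(nm,x.round(3),abs(r).max().round(2))
# plate
q=[(S,m(713,140,150,260),(85,85,26)),(S,m(568,542,150,260),(85,-85,26)),(S,m(757,148,150,260),(100,85,26)),(S,m(617,547,150,260),(100,-85,26)),(S,m(222,85,150,260),(-100,70,26)),(S,m(237,52,150,260),(-100,85,26)),(S,m(22,437,150,260),(-100,-85,12)),(S,m(700,168,150,260),(85,70,26)),(S,m(693,198,150,260),(85,70,12))]
x,r=fit(q,[550,-150,0]);print("plate",x.round(3));print(r.round(1))
R=Ro.from_euler('z',x[2]).as_matrix()
print("home",(R@[30,30,12]+[x[0],x[1],0]).round(1))
E
```

```text
both [5.82122e+02 2.37771e+02 1.47000e-01] 3.16
scene [5.83285e+02 2.36924e+02 1.25000e-01] 2.94
side [5.81355e+02 2.37993e+02 1.56000e-01] 0.24
plate [ 5.49433e+02 -2.14536e+02  3.64000e-01]
[[ 0.6  0.1]
 [-0.1 -1.3]
 [ 0.  -0. ]
 [-0.2 -0.3]
 [-0.8 -0.7]
 [-0.4  0.4]
 [-1.2  0.5]
 [ 0.9  0.4]
 [ 2.4  0.1]]
home [ 566.8 -175.8   12. ]
```

Emit:
servo_tool --rows '[[[85,-237,42,20,0,0,1.42],[85,-237,42,20,0,0,1.42],[85,-237,42,20,0,0,1.42],[85,-237,42,20,0,0,1.42],[85,-237,42,20,0,0,1.42],[85,-237,42,20,0,0,1.42],[85,-237,42,20,0,0,1.42],[85,-237,42,20,0,0,1.42],[85,-237,42,20,0,0,1.42],[85,-237,42,20,0,0,1.42]]]'

```text
clock: 1.35
position: [582.8, 236.9, 176.2]
ee_rot: [-0.076, 0.997, -0.0, -0.0]
contact_force: [0.1, 0.1, 0.0]
gripper_width: 85.3
grasp_force: 0.0
```

Run:
```python
from h import *
import pickle
s=arm.read_state();print(s["position"],s["ee_rot"],s["joint_vel"].round(3),s["joints"].round(2))
W=arm.camera_params("wrist");pickle.dump(W,open("W1.pkl","wb"));save("wrist","pics/w1.png")
```

```text
[582.81756242 236.94165013 176.19279961] [-7.62837937e-02  9.97086098e-01 -1.08044584e-04 -2.89698674e-04] [ 0.002 -0.001  0.002  0.002  0.001 -0.009] [ 0.64  0.41 -0.01 -0.   -1.15 -2.06]
```

View pics/w1.png

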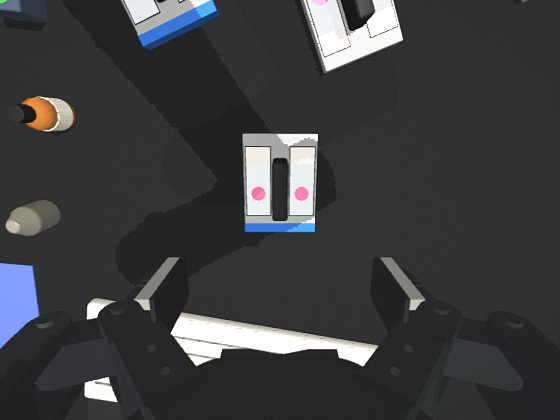

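Wrist view: the carrier is centred at about (280,183). Its top corners are near (243,134), (318,134), (315,232) and (245,232), and the rib runs along column 280. I'll fit from these.

Run:
```python
from h import *
import pickle
W=pickle.load(open("W1.pkl","rb"));print("cam",(-np.array(W["R"]).T@W["t"]).round())
o=[(W,np.array(p,float),l) for p,l in[((242.5,133.5),(-55,-40,16)),((318.5,133.5),(-55,40,16)),((244,223+9),(55,-40,16)),((316,232),(55,40,16))]]
x,r=fit(o,[582,237,.15]);print(x.round(3));print(r.round(1))
R=Ro.from_euler('z',x[2]).as_matrix()
for l in[(-30,-8,56),(-30,8,56),(30,-8,56),(30,8,56),(55,-40,0),(55,40,0),(55,40,16)]:print(l,proj(W,R@np.array(l)+[x[0],x[1],0]).round(1))
im=cv2.imread("pics/w1.png");cv2.imwrite("pics/w1c.png",cv2.resize(im[125:240,225:335],None,fx=5,fy=5,interpolation=cv2.INTER_CUBIC))
```

```text
cam [515. 227. 352.]
[5.82705e+02 2.38500e+02 1.52000e-01]
[[ 0.1  0.1]
 [-0.2  0.3]
 [ 1.5 -0.3]
 [-1.1 -0.2]]
(-30, -8, 56) [272.1 162.4]
(-30, 8, 56) [288.9 162.4]
(30, -8, 56) [272.4 222.1]
(30, 8, 56) [288.3 222.2]
(55, -40, 0) [246.9 227. ]
(55, 40, 0) [313.4 227.2]
(55, 40, 16) [314.9 231.8]
```

View pics/w1c.png

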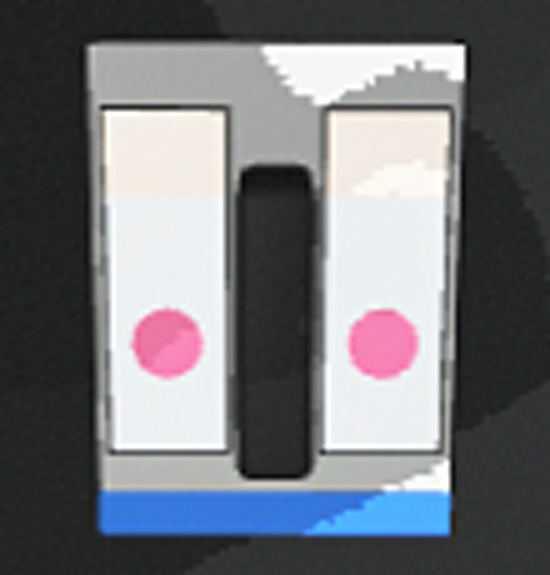

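Emit:
servo_tool --rows '[[[85,0,1.5,40,0,0,0],[85,0,1.5,90,0,0,0],[85,0,1.5,130,0,0,0],[85,0,1.5,153,0,0,0],[85,0,1.5,153,0,0,0],[10,0,1.5,153,0,0,0],[10,0,1.5,153,0,0,0],[10,0,1.5,153,0,0,0],[10,0,1.5,153,0,0,0],[10,0,1.5,153,0,0,0]]]'

```text
clock: 2.65
position: [582.8, 238.6, 23.8]
ee_rot: [-0.075, 0.997, 0.0, 0.0]
contact_force: [0.3, 0.1, 0.1]
gripper_width: 10.3
grasp_force: 0.0
```

Emit:
servo_tool --rows '[[[10,0,0,0,0,0,0],[10,0,0,0,0,0,0],[10,0,0,-15,0,0,0],[10,0,0,-50,0,0,0],[10,0,0,-100,0,0,0],[10,0,0,-130,0,0,0],[10,0,0,-130,0,0,0]]]'

```text
clock: 3.52
position: [584.7, 239.6, 158.3]
ee_rot: [-0.076, 0.997, 0.002, 0.004]
contact_force: [0.7, 0.5, -0.6]
gripper_width: 10.0
grasp_force: 0.0
```

Run:
```python
from h import *
import pickle
s=arm.read_state();print(s["position"],s["gripper_width"],s["grasp_force"],s["contact_force"])
W=arm.camera_params("wrist");pickle.dump(W,open("W2.pkl","wb"));save("wrist","pics/w2.png");save("side","pics/s2.png")
a=cv2.imread("pics/w2.png");b=cv2.imread("pics/s2.png")
cv2.imwrite("pics/m2.png",np.hstack([cv2.resize(a,(400,300)),cv2.resize(b[120:330,130:410],(400,300))]))
```

```text
[584.6736889  239.55631853 158.30651601] 10.040679179121417 0.0 [ 0.65384621  0.52588206 -0.62223675]
```

View pics/m2.png

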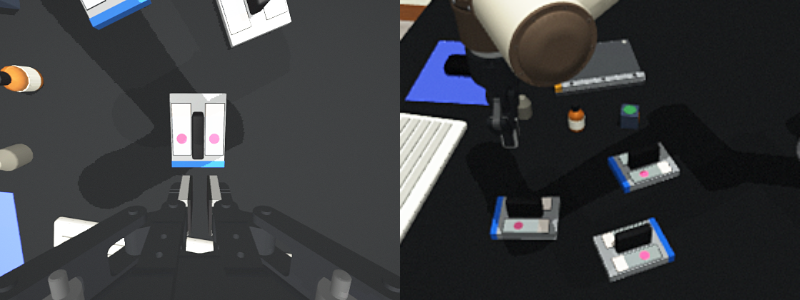

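Run:
```python
from h import *
import pickle
W=pickle.load(open("W2.pkl","rb"));s=arm.read_state()
T=s["position"];R=Ro.from_quat(s["ee_rot"])
print("cam in tool",R.inv().apply(-np.array(W["R"]).T@W["t"]-T).round(1), "optical axis in tool",R.inv().apply(np.array(W["R"])[2]).round(3))
for d in(0,-19,-40):
  for y in(-5,5): print(d,y,proj(W,T+R.apply([0,y,d])).round(1))
a=cv2.imread("pics/w2.png");cv2.imwrite("pics/w2c.png",cv2.resize(a[120:360,180:380],None,fx=2.5,fy=2.5,interpolation=cv2.INTER_CUBIC))
# expected carrier vs. image
for l in[(-55,-40,16),(55,40,16)]:print(proj(W,Ro.from_euler('z',.152).apply(l)+[582.7,238.5,0]).round())
```

```text
cam in tool [  68.1    0.7 -179.9] optical axis in tool [-0.28   0.003  0.96 ]
0 -5 [269.2 231.9]
0 5 [285.4 231.9]
-19 -5 [268.2 244. ]
-19 5 [286.1 244. ]
-40 -5 [266.8 260.7]
-40 5 [287.1 260.7]
[237. 131.]
[314. 234.]
```

View pics/w2c.png

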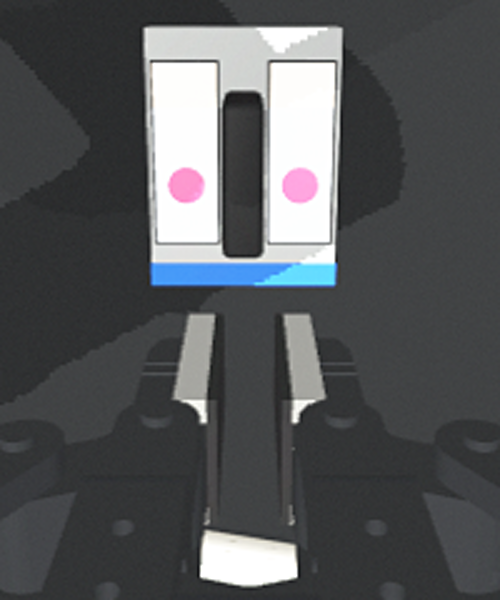

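Run:
```python
from h import *
import pickle
P=pickle.load(open("P.pkl","rb"));s=arm.read_state()
T=s["position"];R=Ro.from_quat(s["ee_rot"])
save("scene","pics/sc2.png")
for n in P:
  for d in(0,-19,-40,-73): print(n,d,proj(P[n],T+R.apply([0,0,d])).round(1))
a=cv2.imread("pics/sc2.png");b=cv2.imread("pics/s2.png")
cv2.imwrite("pics/m3.png",np.hstack([cv2.resize(a[90:240,300:420],(400,500),interpolation=2),cv2.resize(b[160:310,150:270],(400,500),interpolation=2)]))
```

```text
scene 0 [366.5 153.3]
scene -19 [367.3 145.6]
scene -40 [368.2 137. ]
scene -73 [369.6 123. ]
side 0 [210.2 230.6]
side -19 [209.1 224.4]
side -40 [207.8 217.4]
side -73 [205.7 205.9]
```

View pics/m3.png

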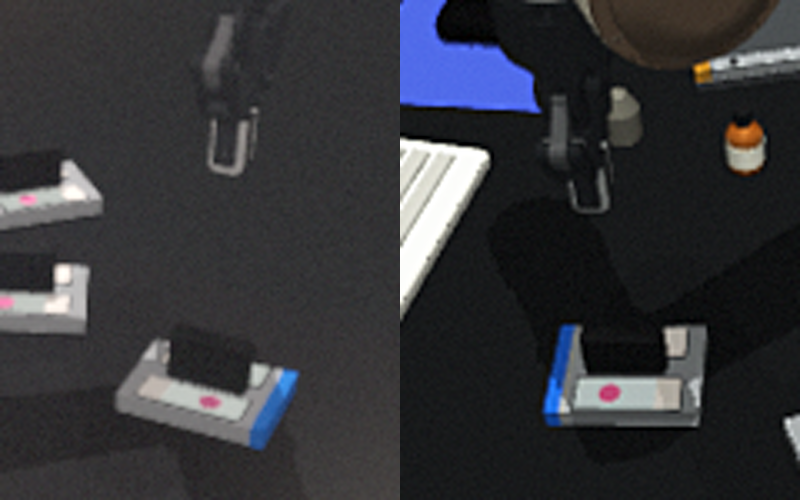

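Run:
```python
from h import *
import pickle
P=pickle.load(open("P.pkl","rb"));W=pickle.load(open("W2.pkl","rb"));s=arm.read_state()
T=s["position"];R=Ro.from_quat(s["ee_rot"]);print(T,s["ee_rot"])
o=[(P["scene"],(368.4,141.6)),(P["side"],(206.4,223)),(W,(279.8,246))]
for sub in(o,o[:2]):
  r=least_squares(lambda X:np.concatenate([proj(p,X)-uv for p,uv in sub]),T)
  print(r.x.round(1),r.fun.round(1),R.inv().apply(r.x-T).round(1))
```

```text
[582.13155367 238.23838058 153.11943737] [-7.52300449e-02  9.97166024e-01 -1.27388868e-04 -5.87602310e-04]
[581.4 239.9 179.2] [-1.   1.2  2.6 -0.   0.3  0.9] [  0.5   1.8 -26.1]
[584.3 242.5 181.7] [ 0.8  0.1  0.8 -0.2] [ -2.8   3.9 -28.6]
```

Three views put the fingertips about 24 mm behind the reported TCP, so I closed above the rib. I'll descend deeper, to TCP z ≈ 2, and close again.

Emit:
servo_tool --rows '[[[85,0,-1,0,0,0,0],[85,0,-1,0,0,0,0],[85,0,-1,0,0,0,0],[85,0,-1,30,0,0,0],[85,0,-1,70,0,0,0],[85,0,-1,110,0,0,0],[85,0,-1,135,0,0,0],[85,0,-1,145,0,0,0],[85,0,-1,150,0,0,0],[85,0,-1,150,0,0,0]]]'

```text
clock: 4.92
position: [583.4, 237.8, 4.2]
ee_rot: [-0.075, 0.997, 0.0, 0.001]
contact_force: [-0.2, -0.1, 0.9]
gripper_width: 85.0
grasp_force: 0.0
```

Emit:
servo_tool --rows '[[[60,0,0,0,0,0,0],[40,0,0,0,0,0,0],[0,0,0,0,0,0,0],[0,0,0,0,0,0,0],[0,0,0,0,0,0,0],[0,0,0,0,0,0,0],[0,0,0,0,0,0,0],[0,0,0,0,0,0,0]]]'

```text
clock: 5.92
position: [583.1, 237.6, 4.0]
ee_rot: [-0.075, 0.997, 0.0, 0.0]
contact_force: [-1.8, -0.2, 4.1]
gripper_width: 14.3
grasp_force: 63.1
```

Emit:
servo_tool --rows '[[[0,0,0,-5,0,0,0],[0,0,0,-20,0,0,0],[0,0,0,-50,0,0,0],[0,0,0,-90,0,0,0],[0,0,0,-115,0,0,0],[0,0,0,-125,0,0,0],[0,0,0,-130,0,0,0],[0,0,0,-130,0,0,0],[0,0,0,-130,0,0,0]]]'

```text
clock: 7.05
position: [582.2, 237.2, 132.1]
ee_rot: [-0.075, 0.997, -0.001, -0.001]
contact_force: [0.5, 0.5, -3.3]
gripper_width: 14.6
grasp_force: 62.1
```

Run:
```python
from h import *
import pickle
s=arm.read_state();print(s["position"],s["ee_rot"],s["gripper_width"],s["grasp_force"],s["contact_force"],s["wrist_torque"])
W=arm.camera_params("wrist");pickle.dump((W,s["position"],s["ee_rot"]),open("W3.pkl","wb"));save("wrist","pics/w3.png")
save("side","pics/s3.png")
a=cv2.imread("pics/w3.png");b=cv2.imread("pics/s3.png")
cv2.imwrite("pics/m4.png",np.hstack([cv2.resize(a[100:400,150:410],(400,461)),cv2.resize(b[170:300,140:260],(400,433+28))]))
```

```text
[582.24618629 237.17711378 132.13259036] [-7.52386204e-02  9.97164720e-01 -5.49181062e-04 -1.17066197e-03] 14.553476451335488 62.14837074279785 [ 0.47262016  0.51870196 -3.32822251] [-2.58029783e-02 -3.96445173e-05 -2.57573481e-03]
```

View pics/m4.png

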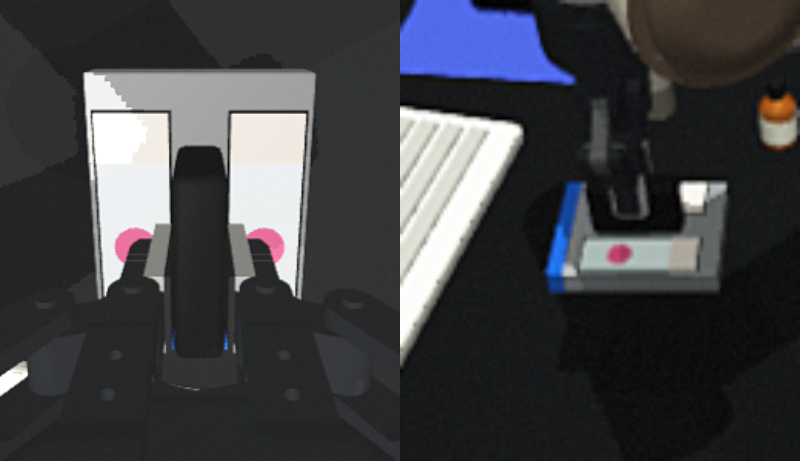

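The carrier is held and level: width 14.6, grip 62 N, about 3.3 N weight. That was the last of my ten views, so from here I work with numbers. I'll refine the plate pose from the brass mask in both fixed views, and the in-hand carrier pose from the two visible corners.

```bash
cat > r.py <<'E'
from h import *
import pickle
from scipy.optimize import minimize
P=pickle.load(open("P.pkl","rb"))
box=[(x,y,z) for x in(85,100) for y in(-85,85) for z in(12,26)]
M={}
for n in P:
    hsv=cv2.cvtColor(cv2.imread(f"pics/{n}0.png"),cv2.COLOR_BGR2HSV)
    m=cv2.inRange(hsv,(15,120,60),(32,255,255))
    roi=np.zeros_like(m); 
    if n=="scene": roi[270:375,235:305]=255
    else: roi[140:190,222:255]=255
    m&=roi; M[n]=m; print(n,(m>0).sum())
def pred(n,p,k=8):
    R=Ro.from_euler('z',p[2]).as_matrix()
    uv=np.array([proj(P[n],R@np.array(b)+[p[0],p[1],0]) for b in box])
    im=np.zeros((420*k,560*k),np.uint8) if 0 else None
    h=cv2.convexHull(((uv+.5)*k).astype(np.float32)).round().astype(np.int32)
    x0,y0=(220,130)
    c=np.zeros((250*k,100*k),np.uint8); cv2.fillConvexPoly(c,h-[x0*k,y0*k],255)
    return cv2.resize(c,(100,250),interpolation=cv2.INTER_AREA)
def cost(v,ns):
    p=[549.4+v[0],-214.5+v[1],.364+v[2]/100]
    e=0
    for n in ns:
        a=M[n][130:380,220:320].astype(float); e+=abs(a-pred(n,p)).sum()/a.sum()
    return e
for ns in(["scene"],["side"],["scene","side"]):
    r=minimize(cost,[0,0,0],args=(ns,),method="Nelder-Mead",options=dict(initial_simplex=[[3,0,0],[-3,2,0],[0,-4,2],[0,2,-3]],xatol=.05,fatol=1e-4))
    print(ns,r.x.round(2),round(r.fun,3))
W,T,q=pickle.load(open("W3.pkl","rb"))
def f(v):
    R=Ro.from_euler('z',v[3]).as_matrix()
    return np.concatenate([proj(W,R@np.array(l)+v[:3])-uv for uv,l in[((204,146.5),(-55,-40,16)),((354.5,145.5),(-55,40,16))]])
r=least_squares(f,[582,238,128,.15],x_scale=[1,1,1,.01]);print("carrier",r.x.round(3),"tcp",T.round(1),"in tool",Ro.from_quat(q).inv().apply(r.x[:3]-T).round(1))
E
python3 r.py
```

```text
scene 837
side 191
['scene'] [-1.58  1.42 -0.63] 0.08
['side'] [-2.65  0.22 -1.02] 0.113
['scene', 'side'] [-2.    1.23 -0.62] 0.233
carrier [5.81559e+02 2.37861e+02 1.24953e+02 1.58000e-01] tcp [582.2 237.2 132.1] in tool [0.6 0.8 7.2]
```

Emit:
servo_tool --rows '[[[0,6,-30,0,0,0,-0.015],[0,18,-85,0,0,0,-0.04],[0,30,-145,0,0,0,-0.07],[0,43,-205,0,0,0,-0.1],[0,55,-265,0,0,0,-0.13],[0,67,-320,0,0,0,-0.155],[0,76,-365,0,0,0,-0.18],[0,83,-400,0,0,0,-0.195],[0,87,-415,0,0,0,-0.206],[0,87.3,-419.5,0,0,0,-0.206]]]'

```text
clock: 8.4
position: [559.2, -191.3, 133.0]
ee_rot: [-0.177, 0.984, 0.0, -0.0]
contact_force: [0.5, 0.4, -2.9]
gripper_width: 14.4
grasp_force: 62.1
```

Emit:
servo_tool --rows '[[[0,0,0,0,0,0,0],[0,0,0,15,0,0,0],[0,0,0,45,0,0,0],[0,0,0,75,0,0,0],[0,0,0,90,0,0,0],[0,0,0,95,0,0,0],[0,0,0,95,0,0,0],[0,0,0,95,0,0,0]]]'

```text
clock: 9.4
position: [560.6, -190.4, 39.7]
ee_rot: [-0.178, 0.984, -0.0, 0.001]
contact_force: [-0.8, 0.1, -2.9]
gripper_width: 14.6
grasp_force: 62.0
```

```bash
cat > st.py <<'E'
from h import *
s=arm.read_state();q=Ro.from_quat(s["ee_rot"]);X=q.as_matrix()
th=.357;c,n=np.cos(th),np.sin(th);R=Ro.from_euler('z',th)
Tp=R.inv().apply(s["position"]-[547.4,-213.3,0])
print(s["clock"],"tcp",s["position"].round(2),"plate",Tp.round(2),"yaw",np.arctan2(X[1,1],X[0,1])-np.pi/2,"tilt",X[:2,2].round(4))
print("F plate",R.inv().apply(s["contact_force"]).round(2),"M",s["wrist_torque"].round(3),"w",s["gripper_width"],s["grasp_force"])
E
python3 st.py
```

```text
9.4 tcp [ 560.62 -190.41   39.69] plate [20.38 16.83 39.69] yaw 0.3571322951582774 tilt [ 0.0025 -0.0004]
F plate [-0.72  0.36 -2.91] M [-0.028 -0.004 -0.018] w 14.554807946780631 62.007737159729004
```

Emit:
servo_tool --rows '[[[0,0,0,7,0,0,0],[0,0,0,14,0,0,0],[0,0,0,18,0,0,0],[0,0,0,20,0,0,0],[0,0,0,21,0,0,0],[0,0,0,21,0,0,0]]]'

```text
clock: 10.15
position: [559.7, -190.4, 17.6]
ee_rot: [-0.177, 0.984, -0.0, 0.0]
contact_force: [0.4, 0.3, -3.7]
gripper_width: 14.7
grasp_force: 62.1
```

Emit:
servo_tool --rows '[[[0,0,0,0.7,0,0,0],[0,0,0,1.3,0,0,0],[0,0,0,1.3,0,0,0]]]'

```text
clock: 10.52
position: [559.6, -190.3, 16.2]
ee_rot: [-0.177, 0.984, 0.0, -0.0]
contact_force: [0.3, -0.5, -3.4]
gripper_width: 14.1
grasp_force: 62.1
```

Emit:
servo_tool --rows '[[[0,0,0,0.4,0,0,0],[0,0,0,0.8,0,0,0],[0,0,0,0.8,0,0,0]]]'

```text
clock: 10.9
position: [559.9, -190.4, 16.0]
ee_rot: [-0.178, 0.984, -0.0, 0.0]
contact_force: [-0.5, -0.0, 1.1]
gripper_width: 14.3
grasp_force: 62.6
```

```bash
python3 st.py
```

```text
10.9 tcp [ 559.92 -190.45   15.97] plate [19.72 17.04 15.97] yaw 0.3570305144463164 tilt [ 0.0007 -0.0003]
F plate [-0.46  0.14  1.11] M [ 0.1    0.265 -0.026] w 14.26217518888272 62.580331563949585
```

Emit:
servo_tool --rows '[[[0,0,2,0,0,0,0],[0,0,4,0,0,0,0],[0,0,6,0,0,0,0],[0,0,8,0,0,0,0],[0,0,8,0,0,0,0]]]'

```text
clock: 11.52
position: [557.3, -182.7, 15.9]
ee_rot: [-0.178, 0.984, -0.0, 0.001]
contact_force: [0.5, -0.2, 3.2]
gripper_width: 14.6
grasp_force: 63.1
```

```bash
python3 st.py
```

```text
11.525 tcp [ 557.34 -182.69   15.93] plate [20.01 25.21 15.93] yaw 0.35721098833497344 tilt [ 0.0012 -0.0001]
F plate [ 0.41 -0.39  3.24] M [ 0.054 -0.023  0.049] w 14.594785415369593 63.09209704399109
```

Emit:
servo_tool --rows '[[[0,0,0.7,0,0,0,0],[0,0,1.4,0,0,0,0],[0,0,2,0,0,0,0],[0,0,2,0,0,0,0]]]'

```text
clock: 12.02
position: [556.7, -181.1, 15.9]
ee_rot: [-0.178, 0.984, -0.0, 0.001]
contact_force: [-0.2, -1.7, 5.2]
gripper_width: 14.7
grasp_force: 63.3
```

Emit:
servo_tool --rows '[[[0,0,0.4,0,0,0,0],[0,0,0.8,0,0,0,0],[0,0,0.8,0,0,0,0]]]'

```text
clock: 12.4
position: [556.4, -180.4, 15.9]
ee_rot: [-0.178, 0.984, -0.0, 0.001]
contact_force: [0.4, -1.4, 5.1]
gripper_width: 14.4
grasp_force: 63.3
```

Emit:
servo_tool --rows '[[[0,0,0.4,0,0,0,0],[0,0,0.8,0,0,0,0],[0,0,0.8,0,0,0,0]]]'

```text
clock: 12.78
position: [556.1, -179.7, 15.9]
ee_rot: [-0.178, 0.984, -0.0, 0.001]
contact_force: [1.5, -2.0, 5.2]
gripper_width: 14.5
grasp_force: 63.3
```

```bash
python3 st.py
```

```text
12.775 tcp [ 556.14 -179.69   15.93] plate [19.93 28.43 15.93] yaw 0.35699991747904636 tilt [ 0.0013 -0.0004]
F plate [ 0.67 -2.43  5.16] M [-0.423 -0.123  0.006] w 14.496948792971446 63.256094455718994
```

Emit:
servo_tool --rows '[[[0,0,0.3,-0.3,0,0,0],[0,0,0.6,-0.3,0,0,0],[0,0,0.6,-0.3,0,0,0]]]'

```text
clock: 13.15
position: [555.6, -179.0, 15.9]
ee_rot: [-0.178, 0.984, -0.0, 0.0]
contact_force: [2.0, -1.6, 5.7]
gripper_width: 14.0
grasp_force: 63.2
```

Emit:
servo_tool --rows '[[[0,0,0.3,0,0,0,0],[0,0,0.6,0,0,0,0],[0,0,0.6,0,0,0,0]]]'

```text
clock: 13.52
position: [555.4, -178.5, 15.9]
ee_rot: [-0.178, 0.984, -0.0, 0.0]
contact_force: [1.5, -2.1, 5.5]
gripper_width: 14.4
grasp_force: 63.2
```

```bash
python3 st.py
```

```text
13.525 tcp [ 555.42 -178.47   15.92] plate [19.69 29.83 15.92] yaw 0.35705135226377127 tilt [ 0.0006 -0.0003]
F plate [ 0.66 -2.5   5.51] M [-0.592 -0.272  0.009] w 14.361518575320613 63.19649577140808
```

```bash
cat > tm.py <<'E'
from h import *
import sys
f=sys.argv[1]; save("wrist",f)
a=cv2.imread("pics/w3.png",0);b=cv2.imread(f,0)
k=4;A=cv2.resize(a,None,fx=k,fy=k,interpolation=2);B=cv2.resize(b,None,fx=k,fy=k,interpolation=2)
g=lambda I:cv2.Canny(I,60,150) if 0 else cv2.magnitude(cv2.Sobel(I,5,1,0),cv2.Sobel(I,5,0,1))
A,B=g(cv2.GaussianBlur(A,(0,0),3)),g(cv2.GaussianBlur(B,(0,0),3))
# patches: left slide top right corner, right slide top corners, rib top, pads
for nm,(x0,x1,y0,y1) in dict(slL=(235,262,165,215),slR=(296,312,165,215),slRr=(335,358,165,215),rib=(258,300,188,212),back=(230,330,142,180)).items():
    t=A[y0*k:y1*k,x0*k:x1*k];s=B[(y0-12)*k:(y1+12)*k,(x0-12)*k:(x1+12)*k]
    _,v,_,p=cv2.minMaxLoc(cv2.matchTemplate(s,t,cv2.TM_CCOEFF_NORMED));print(nm,round(v,2),p[0]/k-12,p[1]/k-12)
for r in(165,190,220,250):print(r,b[r,340:420:2])
E
python3 tm.py pics/w4.png
```

```text
slL 0.95 0.0 0.25
slR 0.99 0.0 0.0
slRr 0.86 0.0 0.0
rib 0.95 0.0 0.0
back 0.89 0.0 0.25
165 [190 191 191 192 191 191 189 155 190 188 189 189 189 188 188 187 187 186
 188 186 162  34  35  37  38  38  38  31  33  35  36  34  32  36  35  34
  34  35  35  33]
190 [239 251 251 253  70 197 172 189 190 189 173 167  56  49  97 179 187 185
 186 149  36  40  38  35  35  36  35  38  35  32  34  32  35  37  34  34
  35  31  35  32]
220 [242 243 246 116 171 156 169 167 169 166 166 166 167 167 166 165 166 165
  68  33  35  35  36  33  35  32  35  35  36  34  34  36  33  35  33  35
  39  50  48  51]
250 [242 245 119 141 155 166 166 166 166 165 165 165 165 165 165 164 157  24
  33  33  33  35  36  36  35  35  34  36  34  35  35  33  51  48  46  47
  49  49  50  50]
```

The carrier hasn't shifted in the hand, and no gap shows beside the aluminium fence, so they are at or near touching. I'll keep nudging.

Emit:
servo_tool --rows '[[[0,0,0.3,0,0,0,0],[0,0,0.6,0,0,0,0],[0,0,0.6,0,0,0,0]]]'

```text
clock: 13.95
position: [555.4, -178.4, 15.9]
ee_rot: [-0.178, 0.984, -0.001, 0.0]
contact_force: [1.9, -5.2, 4.2]
gripper_width: 14.7
grasp_force: 63.1
```

Emit:
servo_tool --rows '[[[0,0,0.3,0,0,0,0],[0,0,0.6,0,0,0,0],[0,0,0.6,0,0,0,0]]]'

```text
clock: 14.32
position: [555.5, -178.4, 16.0]
ee_rot: [-0.178, 0.984, -0.001, 0.001]
contact_force: [1.7, -5.9, 4.2]
gripper_width: 14.3
grasp_force: 63.0
```

```bash
python3 st.py; python3 tm.py pics/w5.png
```

```text
14.325 tcp [ 555.46 -178.39   15.99] plate [19.75 29.89 15.99] yaw 0.3571884446045419 tilt [ 0.0015 -0.0015]
F plate [-0.45 -6.13  4.17] M [-2.031 -0.601  0.059] w 14.283532244964551 62.97405302524567
slL 0.96 0.0 0.25
slR 0.99 0.0 0.0
slRr 0.86 0.0 0.0
rib 0.95 0.0 0.25
back 0.87 0.0 0.0
165 [189 190 190 191 191 192 188 151 189 189 189 191 190 189 187 188 189 186
 186 185 155  35  40  37  37  38  38  34  34  35  33  36  34  33  36  35
  37  31  36  35]
190 [240 251 251 253  70 197 164 192 188 189 169  97  53  45  98 179 187 186
 187 144  38  35  38  36  35  35  34  33  36  34  34  33  37  36  32  33
  35  32  33  34]
220 [243 242 247  49 172 149 169 167 168 165 167 166 167 166 167 165 166 164
  47  33  34  35  33  33  35  34  37  33  34  34  36  35  35  35  35  36
  35  38  50  49]
250 [243 246 114 168 151 167 165 166 166 165 166 166 165 165 165 164 157  26
  35  33  35  33  34  34  36  35  35  34  35  35  35  33  52  49  50  50
  50  50  49  47]
```

Aluminium fence contact is clear: motion stopped at y ≈ 29.9 with about 6 N on the wrist. Next I slide towards the brass fence, which is tool −x.

Emit:
servo_tool --rows '[[[0,-1.5,0,0,0,0,0],[0,-3,0,0,0,0,0],[0,-4.5,0,0,0,0,0],[0,-6,0,0,0,0,0],[0,-7.5,0,0,0,0,0],[0,-7.5,0,0,0,0,0]]]'

```text
clock: 15.12
position: [561.2, -176.2, 16.0]
ee_rot: [-0.178, 0.984, -0.001, -0.001]
contact_force: [-1.2, -8.4, 6.2]
gripper_width: 14.4
grasp_force: 63.2
```

Emit:
servo_tool --rows '[[[0,-0.5,0,0,0,0,0],[0,-1,0,0,0,0,0],[0,-1,0,0,0,0,0]]]'

```text
clock: 15.5
position: [561.9, -175.9, 16.0]
ee_rot: [-0.178, 0.984, -0.001, -0.001]
contact_force: [-0.8, -8.7, 5.2]
gripper_width: 14.8
grasp_force: 63.3
```

```bash
python3 st.py
```

```text
15.5 tcp [ 561.9  -175.94   15.95] plate [26.64 29.93 15.95] yaw 0.3568955440000847 tilt [-0.0016 -0.0018]
F plate [-3.76 -7.87  5.24] M [-2.456  0.065  0.078] w 14.792906983495623 63.25051009654999
```

Emit:
servo_tool --rows '[[[0,-0.7,0,0,0,0,0],[0,-1.4,0,0,0,0,0],[0,-2,0,0,0,0,0],[0,-2,0,0,0,0,0]]]'

```text
clock: 16.0
position: [563.8, -175.2, 15.9]
ee_rot: [-0.177, 0.984, -0.001, -0.001]
contact_force: [0.1, -8.7, 5.7]
gripper_width: 14.5
grasp_force: 63.3
```

Emit:
servo_tool --rows '[[[0,-0.5,0,0,0,0,0],[0,-1,0,0,0,0,0],[0,-1,0,0,0,0,0]]]'

```text
clock: 16.38
position: [564.6, -175.0, 15.9]
ee_rot: [-0.177, 0.984, -0.001, -0.001]
contact_force: [-0.6, -8.5, 5.6]
gripper_width: 14.9
grasp_force: 63.3
```

Emit:
servo_tool --rows '[[[0,-0.5,0,0,0,0,0],[0,-1,0,0,0,0,0],[0,-1,0,0,0,0,0]]]'

```text
clock: 16.75
position: [564.5, -175.0, 16.0]
ee_rot: [-0.177, 0.984, -0.001, -0.002]
contact_force: [-2.3, -9.8, 7.3]
gripper_width: 14.7
grasp_force: 63.5
```

```bash
python3 st.py
```

```text
16.75 tcp [ 564.53 -174.96   15.96] plate [29.45 29.93 15.96] yaw 0.3565588124350483 tilt [-0.0037 -0.002 ]
F plate [-5.59 -8.41  7.35] M [-2.823  0.637  0.061] w 14.660430505417011 63.47180128097534
```

Emit:
servo_tool --rows '[[[0,-0.5,0,0,0,0,0],[0,-1,0,0,0,0,0],[0,-1.2,0,0,0,0,0],[0,-1.2,0,0,0,0,0],[0,-1.2,0,0,0,0,0]]]'

```text
clock: 17.38
position: [564.4, -174.9, 15.9]
ee_rot: [-0.177, 0.984, -0.001, -0.003]
contact_force: [-4.1, -12.0, 9.1]
gripper_width: 14.5
grasp_force: 63.7
```

```bash
python3 st.py;python3 tm.py pics/w6.png
```

```text
17.375 tcp [ 564.43 -174.91   15.93] plate [29.37 30.02 15.93] yaw 0.3564378349464379 tilt [-0.0061 -0.0023]
F plate [-8.04 -9.81  9.09] M [-3.246  1.071  0.117] w 14.475648689716019 63.68288040161133
slL 0.94 -0.25 0.5
slR 0.98 -0.25 0.0
slRr 0.86 -0.25 0.0
rib 0.93 -0.25 0.25
back 0.88 -0.5 0.25
165 [188 188 187 189 187 189 185 146 185 183 184 185 186 183 184 186 183 182
 182 182 111  36  37  36  33  38  39  32  33  33  35  32  30  34  34  29
  34  35  33  35]
190 [249 249 249 253  40 191 151 185 183 184 183 184 184 185 182 183 182 182
 183 112  35  35  35  40  36  33  34  35  32  33  33  33  35  34  33  33
  32  37  34  35]
220 [241 240 246  13 166 139 164 162 162 163 164 164 163 163 162 161 161 160
  18  32  35  36  32  34  33  33  34  35  33  36  34  33  33  31  33  33
  31  48  48  48]
250 [240 244  56 167 144 162 162 161 162 162 162 162 162 161 161 161 146  29
  35  35  35  33  32  30  35  35  34  32  36  32  30  33  37  48  50  48
  49  49  49  48]
```

Emit:
servo_tool --rows '[[[0,-0.4,0,-0.3,0,0,0],[0,-0.8,0,-0.6,0,0,0],[0,-0.8,0,-0.6,0,0,0],[0,-0.8,0,-0.6,0,0,0],[0,-0.8,0,-0.6,0,0,0],[0,-0.8,0,-0.6,0,0,0]]]'

```text
clock: 18.18
position: [564.4, -174.9, 16.0]
ee_rot: [-0.177, 0.984, -0.0, -0.004]
contact_force: [-4.5, -13.1, 6.9]
gripper_width: 14.2
grasp_force: 63.4
```

```bash
python3 st.py; python3 tm.py pics/w7.png | head -5
python3 - <<'E'
from h import *
import pickle
# brass gap check in the scene view: yellow mask vs blue end, numerically
save("scene","pics/sc7.png"); a=cv2.imread("pics/sc7.png");h=cv2.cvtColor(a,cv2.COLOR_BGR2HSV)
P=pickle.load(open("P.pkl","rb"));R=Ro.from_euler('z',.357)
for y in(-35,0,25):
  l=[]
  for x in range(70,100,2):
    u=proj(P["scene"],R.apply([x,30+y,27])+[547.4,-213.3,0]).round().astype(int);k=h[u[1],u[0]]
    l.append("Y" if 15<k[0]<32 and k[1]>100 else "B" if 100<k[0]<125 and k[1]>120 else "g" if k[2]>120 else ".")
  print(y,"".join(l))
E
```

```text
18.175 tcp [ 564.4  -174.91   16.  ] plate [29.34 30.03 16.  ] yaw 0.35608494367862464 tilt [-0.0077 -0.0023]
F plate [ -8.77 -10.68   6.91] M [-3.6    1.244  0.095] w 14.17407521278079 63.44018340110779
slL 0.93 -0.25 0.5
slR 0.97 -0.25 0.0
slRr 0.85 -0.5 0.0
rib 0.93 -0.25 0.25
back 0.88 -0.5 0.25
-35 gggBBBBBgYYYYYY
0 gggBBBBBgYYYYYY
25 gggBBBBB.YYYYYY
```

Both contacts are stable. The blue end sits evenly against the brass fence at all three sampled points, and the wrist forces in the plate frame are about 9 N and 11 N. Handing in.

```bash
python3 -c "
from bench import arm
print(arm.job_done())"
```

```text
the job is handed in; nothing more can be done
None
```

I handed the job in with the carrier still gripped, flat on the plate and pressed into the corner: wrist force was about 9 N toward the brass fence and 11 N toward the aluminium fence, part of it friction; no verdict came back.

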